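Trace a board carrier's seam with a sprung probe and park the probe

TASK

Draw the yellow-handled probe straight up out of its bore in the holder, and with its sprung tip lightly pressed on the bottom of the carrier's L-shaped seam (the open channel beside the green board) run it slowly and steadily, at about 25 mm a second, from the red mark round the corner to the blue mark, keeping the tip down in the seam all the way. Then hang the probe upright in the open notch at the side of the holder, collar resting on the plate, and let go. Be gentle with the carrier, and leave the blue spare probe and everything else on the bench where it is.

Things in the scene. Friction and masses are not known exactly. Their poses are not given: they have to be found in the camera images.
- probe: probe with a round yellow handle, standing free in one of the holder's bores. Origin: centre of its steel collar's underside; z up along the handle. Collar 34 mm across, z 0 to 6 mm; handle 22 mm across, z 6 to 76 mm (grip here); shank 10 mm across, z 0 to -58 mm; then a brass sprung tip, 6 mm across, ball-ended, to z -78 mm when not pressed. 170 g
- probe_tip (a joint): how far the yellow probe's sprung tip is pushed in: 0 = free, 0.010 m = fully in (solid). It takes about 0.8 N to start it moving and 2.8 N to push it fully in
- probe_point (a point): the lowest point of the yellow probe's brass ball end (moves with the sprung tip)
- spare: the spare probe: same shape and size, but with a blue handle, standing in the other bore; must stay there
- holder: fixed, 100 mm high: blue block, 50 mm in x, y -105 to 25 mm, with two bores 17 mm across, 90 mm deep at x 0, y -80 and y 0; then at y 25 to 110 mm a white plate 8 mm thick, same top height, with the notch; a web under its back edge (x 17 to 25 mm). Base x -30 to 40, y -118 to 118 mm. Origin: centre of underside; z up; -x faces roughly to the robot
- notch (a point): parking point: where the centre of the collar's underside should come, level with the plate's top (holder frame 0, 78, 100 mm). The notch is 16 mm wide, open above, below and to the holder's -x side, where the plate ends 25 mm from this point; closed 13 mm behind it. Come in from the -x side or from above
- carrier: fixed aluminium board carrier, 152 mm in x, 190 in y, 18 high; green board level with its rim, parts on it up to 14 mm tall; low handle on +x side. Seam: dark-floored channel 14 mm wide, 8 deep: long leg along +y on the board's -x side, corner, short leg along +x on its +y side, closed 10 mm beyond start and end points. Origin: centre of underside; z up
- seam_start (a point): start of the seam path, on the channel's floor (10 mm above the bench) midway between its walls, beside the red square on the rim. Carrier frame (-58, -60, 10) mm
- seam_corner (a point): the corner of the seam path, on the channel's floor midway between its walls. Carrier frame (-58, 75, 10) mm
- seam_end (a point): end of the seam path, on the channel's floor midway between its walls, beside the blue square on the rim. Carrier frame (7, 75, 10) mm
- bottle: white bottle with a red cap, 56 mm across, 120 mm tall, standing between carrier and holder, free; leave it. Origin: centre of its underside
- tape: orange tape ring lying flat, 70 mm across, 20 mm high, between carrier and holder nearer the robot, free; leave it. Origin: centre of its underside
Not all that is in view belongs to the job. Leave any turquoise look-alike of the probe alone. Leave any orange look-alike of the holder alone.

How it is judged:
By the outcome, as a careful person would: the job done as asked, in the order asked, and still so for the second after the job is handed in, with the robot touching nothing.
It also fails if it takes over 72 s, if anything falls off the work surface, if the arm or the gripper's body presses on something with over 40 N, if the wrist force passes 120 N, or if a joint passes its speed limit or range.

ROBOT

A 6-joint arm with a two-finger parallel gripper is mounted at the origin on the work surface. World frame = base frame: x ahead of the robot, y to its left, z up, the work surface at z = 0. Lengths are in m, angles in rad, forces in N, time in s.
With the tool pointing down it reaches from about 0.425 to 0.95 m from the base axis. Payload 3.5 kg.
Tool frame: the origin (TCP) lies between the finger pads; the fingertips stand 19 mm ahead of it and the grasp point (between the pads) is the TCP; z points along the fingers, y is the line along which they close (so a half turn about z gives the same grasp; the last joint's range is limited). The gripper opens to 85 mm and grips with 20 to 120 N. Pads are 22 mm wide; open, the fingers measure 114 mm over their backs; the gripper's body (76 mm by 85 mm) begins 54 mm behind the grasp point. The pads swing forward as they close: fully open they stand 13 mm farther back than shut.
Start: joints at [1.11, 0.286, 1.577, -0, 1.279, -0.15], TCP at [0.206, 0.643, 0.25] pointing down, gripper open.
Joint ranges: [-2.77, 2.77], [-0.9, 2.22], [0.21, 2.48], [-1.53, 4.67], [0.24, 2.81], [-2.84, 2.84]. Speed limits (rad/s): [2.79, 2.79, 3.14, 3.14, 3.14, 3.14].

INTERFACE

Orientations are given as a unit quaternion [x, y, z, w].
In Python, from plant import monitor, eyes, ctrl gives the robot as it stands.
- The arm moves only by the shell command python3 -m handwheel 'ROWS' [FORCE]. ROWS is JSON, a list of rows, each a list of 7 numbers: the shift along the tool's x, y, z in units of 40 cm (1.0 is 40 cm), then the turn, a rotation vector about the tool's x, y, z in units of pi rad (1.0 is pi rad), then the opening, from -1 (shut) to 1 (fully open). A call has 1 to 12 rows; each row is the pose to reach, as a shift and turn from the pose commanded when the call began, along the tool's axes at that moment, turning the shorter way round; what a row does not reach only later rows make up. A row lasts 1/8 s, in which the tool goes at most 62.5 mm and 10.7 degrees, less where a joint would pass 70% of its speed; a pose out of reach is approached as far as the arm can. A call with a number of a shift or a turn outside -1 to 1 is refused whole. A call with a gripper value outside its range is refused whole. The fingers move at their own pace and stop on an object; FORCE is the grip in N (left out, the last holds). Time passes only in rows, so rows that repeat a pose let the fingers close. It gives the time, the measured TCP pose, the force, the opening and the grip force at its end, in the units of the state.
- monitor.get_state(): the state, without advancing time (a new reading comes with each control period).
- eyes.read_camera(name): name is "side" or "top" or "wrist"; returns the picture (400x640x3 uint8, red, green, blue); there is no depth.
- eyes.camera_params(name): a dict with "K" (3x3 intrinsics, pixels), "k1" (the pictures are not rectified: a ray, as slopes to the right and down, at radius r is drawn at 1 + k1 r^2 times it, then the intrinsics apply), "R" (3x3) and "t" (3): a world point X has camera coordinates R X + t. Camera axes: x right, y down, z forward; pixel columns grow to the right and rows downward; lengths in m; the calibration is good to about 2 mm. A picture is of the moment at which its call begins: read the wrist's pose just before it. camera_params takes no time and is no camera call; for the wrist camera it gives the pose at the moment of the call.
- ctrl.sign_off(): hands the job in; it is judged then, once.
The state is a dict: "time": time; "qpos": joint angles; "dq": joint speeds; "joint_efforts": joint torques, N m; "eef_pos": TCP position; "tcp_rot": TCP orientation; "contact_force": force on the tool from outside, world axes, zero at the start; "wrist_torque": the same for the moment, N m; "opening": opening from 0.0 (shut) to 1.0 (fully open); "finger_force": force on a finger pad.
Only numpy, scipy, OpenCV 4.12 (cv2) and the standard library are available. Lean on these libraries where they do the work, as an engineer would, in place of code of your own. Each camera call takes 0.05 s, during which the arm holds its last target. There are 200 camera calls.

## Working session

There is one attempt and no reset: what is moved stays moved. The work goes in short steps, Python scripts to look and compute and a shell command to move; the robot and the scene stay as the last step left them, time stands still between calls to the robot, and variables do not carry over. Pictures are saved under pics/ and viewed, at most 10 in all, crops included, and the job is handed in when it is done.

```bash
ls; mkdir -p pics; cat > snap.py <<'E'
import sys,cv2,json
from plant import monitor,eyes
import numpy as np
def snap(n,f):
    p=eyes.camera_params(n); im=eyes.read_camera(n)
    cv2.imwrite(f'pics/{f}.png',im[:,:,::-1]); np.savez(f'pics/{f}.npz',**{k:np.array(v) for k,v in p.items()}); return im,p
E
python3 - <<'E'
from snap import *
for n in("top","side","wrist"):
    im,p=snap(n,n+"0"); print(n,np.round(p["K"],1).tolist(),p["k1"],np.round(p["R"],3).tolist(),np.round(p["t"],3).tolist())
print(monitor.get_state())
E
```

```text
pics
top [[373.5, 0.0, 314.9], [0.0, 373.5, 199.8], [0.0, 0.0, 1.0]] -0.06471370172328632 [[0.027, -1.0, 0.011], [-0.988, -0.028, -0.151], [0.152, -0.007, -0.988]] [-0.022, 0.476, 1.098]
side [[392.4, 0.0, 322.7], [0.0, 392.4, 195.2], [0.0, 0.0, 1.0]] -0.08671440164133716 [[0.981, -0.192, -0.01], [-0.102, -0.477, -0.873], [0.163, 0.857, -0.488]] [-0.46, 0.135, 0.823]
wrist [[329.3, 0.0, 319.0], [0.0, 329.3, 196.7], [0.0, 0.0, 1.0]] -0.06780716338888033 [[0.305, 0.952, -0.001], [0.918, -0.294, 0.266], [0.253, -0.082, -0.964]] [-0.675, -0.034, 0.377]
{'time': 0.15, 'qpos': array([ 1.10996968e+00,  2.87004140e-01,  1.57785229e+00,  2.66749602e-06,
        1.27862074e+00, -1.50025340e-01]), 'dq': array([-0.00032445, -0.00086094, -0.00556944,  0.0013208 ,  0.00017586,
       -0.0008961 ]), 'joint_efforts': array([ 5.05745647e-04, -4.06605721e+01, -2.93138409e+01, -1.80213333e-04,
        3.96763411e-03, -2.02519026e-06]), 'eef_pos': array([0.20619893, 0.64222441, 0.24923066]), 'tcp_rot': array([ 1.54776250e-01,  9.87949100e-01, -8.98264328e-04, -2.84553935e-04]), 'contact_force': array([-0.51264059, -0.24174247,  0.8412599 ]), 'wrist_torque': array([-0.00497101, -0.02916686, -0.04667576]), 'finger_force': 0.0, 'opening': 1.001280685332974}
```

View pics/top0.png

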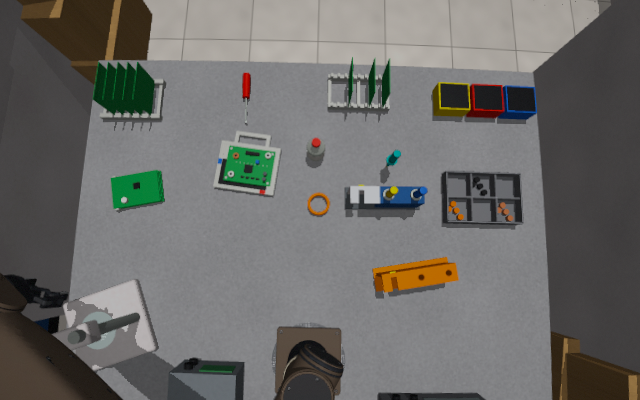

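View pics/side0.png

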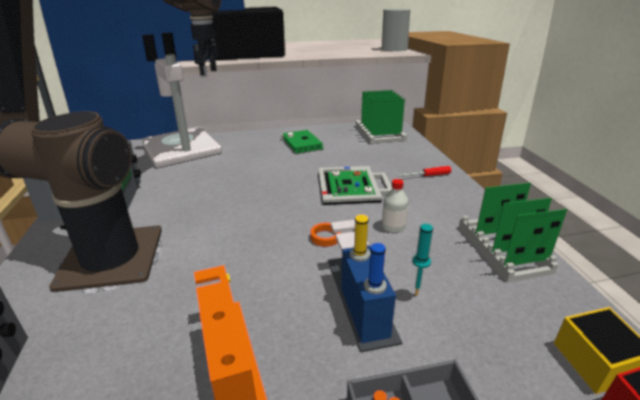

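The top view shows the following:
- The carrier is at (247,165), with its red mark at (262,191) and blue mark at (220,160).
- The holder is at (388,196), with the white plate to its left.
- The candidates for the probe are yellow-handled at (392,190), blue spare at (422,190), turquoise at (394,157) and the orange holder look-alike at (415,275). The yellow handle standing in the blue holder fits the description.

The side view agrees, with yellow at (361,232), blue at (376,265) and turquoise at (424,245).

```bash
cat >> snap.py <<'E'
def load(f):
    return cv2.imread(f'pics/{f}.png'),dict(np.load(f'pics/{f}.npz'))
def ray(p,uv):
    uv=np.atleast_2d(np.float64(uv)); K=p["K"]
    d=np.c_[(uv[:,0]-K[0,2])/K[0,0],(uv[:,1]-K[1,2])/K[1,1]]; x=d.copy()
    for _ in range(20): x=d/(1+float(p["k1"])*(x**2).sum(1,keepdims=True))
    R=np.array(p["R"]); D=np.c_[x,np.ones(len(x))]@R
    return -R.T@np.array(p["t"]),D
def plane(p,uv,z):
    c,D=ray(p,uv); return c+D*((z-c[2])/D[:,2:3])
def proj(p,X):
    X=np.atleast_2d(X)@np.array(p["R"]).T+p["t"]; x=X[:,:2]/X[:,2:]; x=x*(1+float(p["k1"])*(x**2).sum(1,keepdims=True))
    return x@np.array(p["K"])[:2,:2].T+np.array(p["K"])[:2,2]
def tri(prs):
    A=0;b=0
    for p,uv in prs:
        c,D=ray(p,uv); d=D[0]/np.linalg.norm(D[0]); M=np.eye(3)-np.outer(d,d); A=A+M;b=b+M@c
    return np.linalg.solve(A,b)
E
python3 - <<'E'
from snap import *
im,p=load("top0")
for n,uv,z in[("red",(262,191),.018),("blue",(220,160),.018),("carr",(247,168),.018),("yel",(393,190),.176),("blu",(423,190),.176),("plateL",(350,195),.1),("blkR",(424,197),.1),("bottle",(316,142),.12),("tape",(318,204),.02),("turq",(396,153),.15)]:
    print(n,plane(p,uv,z)[0].round(3))
im2,p2=load("side0")
a=cv2.resize(im[130:220,200:440],None,fx=3.3,fy=3.3,interpolation=cv2.INTER_CUBIC)
b=cv2.resize(im2[150:350,300:460],None,fx=1.5,fy=1.5)
o=np.zeros((600,800,3),np.uint8);o[:a.shape[0],:a.shape[1]]=a;o[299:599,:b.shape[1]]=b[:300]
cv2.imwrite("pics/crop1.png",o)
E
```

```text
red [0.502 0.156 0.018]
blue [0.598 0.293 0.018]
carr [0.574 0.207 0.018]
yel [ 0.488 -0.216  0.176]
blu [ 0.49  -0.298  0.176]
plateL [ 0.484 -0.108  0.1  ]
blkR [ 0.484 -0.323  0.1  ]
bottle [ 0.633 -0.006  0.12 ]
tape [ 0.466 -0.018  0.02 ]
turq [ 0.598 -0.231  0.15 ]
```

View pics/crop1.png

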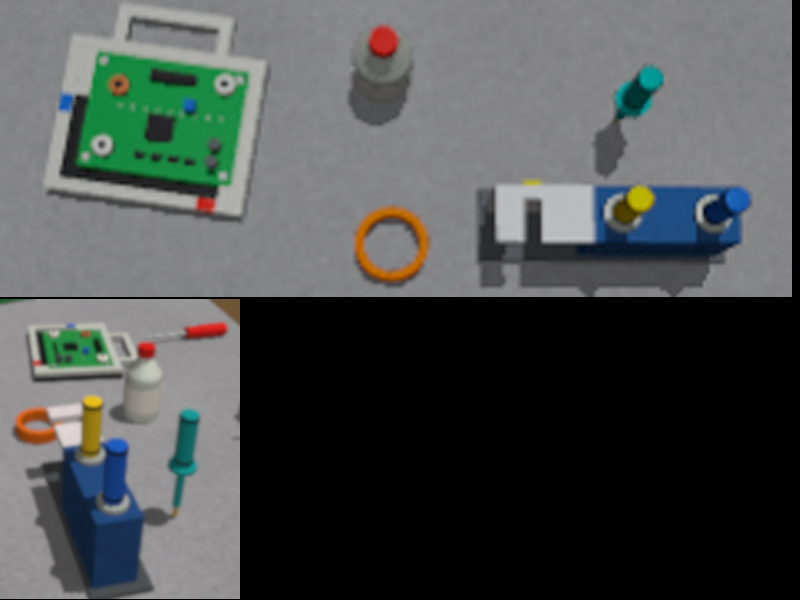

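The crop confirms it. The yellow probe is in the blue holder's bore beside the white notched plate, the blue spare is in the other bore, and the turquoise one stands free on the bench. Next I take a close wrist view over the carrier.

```bash
python3 -m handwheel '[[-0.976,-0.797,0,0,0,-0.099,1],[-0.976,-0.797,0,0,0,-0.099,1],[-0.976,-0.797,0,0,0,-0.099,1],[-0.976,-0.797,0,0,0,-0.099,1],[-0.976,-0.797,0,0,0,-0.099,1],[-0.976,-0.797,0,0,0,-0.099,1],[-0.976,-0.797,0,0,0,-0.099,1],[-0.976,-0.797,0,0,0,-0.099,1],[-0.976,-0.797,0,0,0,-0.099,1],[-0.976,-0.797,0,0,0,-0.099,1],[-0.976,-0.797,0,0,0,-0.099,1],[-0.976,-0.797,0,0,0,-0.099,1]]' 
cat >> snap.py <<'E'
from scipy.spatial.transform import Rotation as Ro
def rows(T,q0=None,x0=None):
    s=monitor.get_state(); R=Ro.from_quat(s["tcp_rot"]).as_matrix()
    print("shift",(R.T@(np.array(T)-s["eef_pos"])/.4).round(4),"turn to down/x=-X",((Ro.from_matrix(R).inv()*Ro.from_matrix(np.array([[-1,0,0],[0,1,0],[0,0,-1.]]))).as_rotvec()/np.pi).round(4))
E
python3 -c "
from snap import *
im,p=snap('wrist','w1'); snap('top','top1');print(monitor.get_state()['eef_pos']);rows([.43,-.18,.25])"
```

```text
time: 1.65
eef_pos: [0.4799, 0.221, 0.2503]
tcp_rot: [-0.001, 1.0, 0.0, -0.0]
contact_force: [0.2, -0.2, -0.0]
opening: 0.996
finger_force: 0.0
[0.48005245 0.22071774 0.2503277 ]
shift [ 1.2730e-01 -1.0015e+00  8.0000e-04] turn to down/x=-X [ 0.     -0.      0.0007]
```

View pics/w1.png

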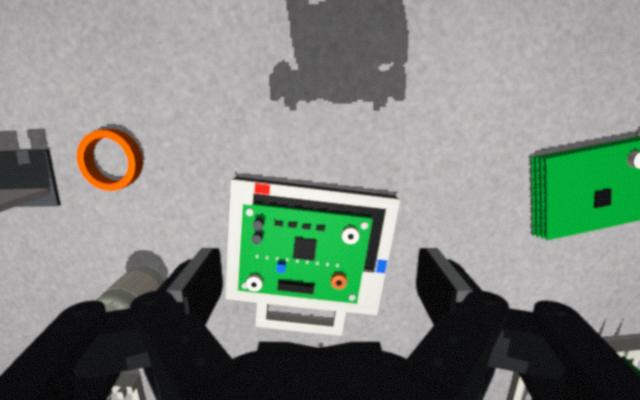

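The wrist view shows the carrier with its rim corners at (234,178), (398,195), (383,313) and (227,297). The red mark is at (262,188), the blue mark at (381,266) and the channel corner near (378,212). Now the holder.

```bash
python3 -m handwheel '[[0.12,-0.99,-0.12,0,0,0,0.3],[0.12,-0.99,-0.12,0,0,0,0.3],[0.12,-0.99,-0.12,0,0,0,0.3],[0.12,-0.99,-0.12,0,0,0,0.3],[0.12,-0.99,-0.12,0,0,0,0.3],[0.12,-0.99,-0.12,0,0,0,0.3],[0.12,-0.99,-0.12,0,0,0,0.3],[0.12,-0.99,-0.12,0,0,0,0.3],[0.12,-0.99,-0.12,0,0,0,0.3],[0.12,-0.99,-0.12,0,0,0,0.3]]'
python3 - <<'E'
from snap import *
im,p=snap('wrist','w2'); print(monitor.get_state()['eef_pos'])
def comp(im,lo,hi,n=3):
    m=cv2.inRange(cv2.cvtColor(im,cv2.COLOR_BGR2HSV),lo,hi); k,l,s,c=cv2.connectedComponentsWithStats(m)
    o=sorted(range(1,k),key=lambda i:-s[i,4])[:n]; return [(c[i].round(1).tolist(),s[i].tolist()) for i in o]
for f in("w1","top1"):
    im,p=load(f); print(f,"red",comp(im,(0,150,100),(6,255,255)),comp(im,(174,150,100),(180,255,255)),"blue",comp(im,(105,150,100),(125,255,255),4))
im,p=load("w1")
m=cv2.inRange(cv2.cvtColor(im,cv2.COLOR_BGR2HSV),(0,0,195),(180,40,255))
m[:150]=0;m[:,:215]=0;m[:,410:]=0
c=max(cv2.findContours(m,0,1)[0],key=cv2.contourArea)
q=cv2.approxPolyDP(c,5,True)[:,0];print("rim",q.tolist());print(plane(p,q,.018).round(4).tolist())
# dark channel
d=(im.max(2)<60).astype(np.uint8);d[:185]=0;d[:,:240]=0;d[:,396:]=0;d[300:]=0
c=max(cv2.findContours(d,0,1)[0],key=cv2.contourArea)
q=cv2.approxPolyDP(c,3,True)[:,0];print("chan",q.tolist());print(plane(p,q,.018).round(4).tolist())
E
```

```text
time: 3.0
eef_pos: [0.4329, -0.1749, 0.2981]
tcp_rot: [-0.001, 1.0, 0.0, -0.0]
contact_force: [-0.3, -0.4, -0.0]
opening: 0.651
finger_force: 0.0
[ 0.43285188 -0.17499618  0.29812728]
w1 red [([261.6, 188.6], [255, 183, 15, 12, 148])] [] blue [([381.1, 265.9], [377, 260, 9, 13, 96]), ([280.8, 267.0], [278, 263, 7, 9, 52])]
top1 red [([484.4, 98.7], [471, 84, 33, 28, 173]), ([246.0, 84.6], [243, 73, 7, 24, 166]), ([315.7, 142.3], [312, 138, 8, 9, 59])] [([503.0, 105.0], [503, 102, 1, 7, 7]), ([502.0, 90.5], [502, 88, 1, 6, 6]), ([503.0, 111.0], [503, 111, 1, 1, 1])] blue [([407.3, 195.0], [390, 187, 37, 17, 354]), ([520.5, 101.2], [505, 86, 32, 28, 172]), ([382.6, 193.1], [381, 187, 9, 16, 49]), ([257.0, 161.7], [256, 161, 3, 3, 7])]
rim [[230, 181], [225, 298], [255, 302], [256, 327], [341, 335], [347, 312], [377, 313], [386, 270], [363, 273], [357, 304], [238, 291], [241, 205], [251, 203], [253, 182]]
[[0.492, 0.1233, 0.018], [0.6404, 0.106, 0.018], [0.6456, 0.1431, 0.018], [0.6825, 0.1423, 0.018], [0.6941, 0.251, 0.018], [0.6595, 0.2576, 0.018], [0.6612, 0.2954, 0.018], [0.6009, 0.3029, 0.018], [0.6049, 0.2753, 0.018], [0.6479, 0.2697, 0.018], [0.6302, 0.123, 0.018], [0.5198, 0.1339, 0.018], [0.5174, 0.1454, 0.018], [0.4931, 0.1489, 0.018]]
chan [[255, 195], [255, 203], [371, 216], [374, 221], [365, 268], [373, 268], [383, 210]]
[[0.508, 0.1504, 0.018], [0.5174, 0.1499, 0.018], [0.5325, 0.2815, 0.018], [0.5385, 0.2852, 0.018], [0.5982, 0.2774, 0.018], [0.5982, 0.287, 0.018], [0.5253, 0.2948, 0.018]]
```

View pics/w2.png

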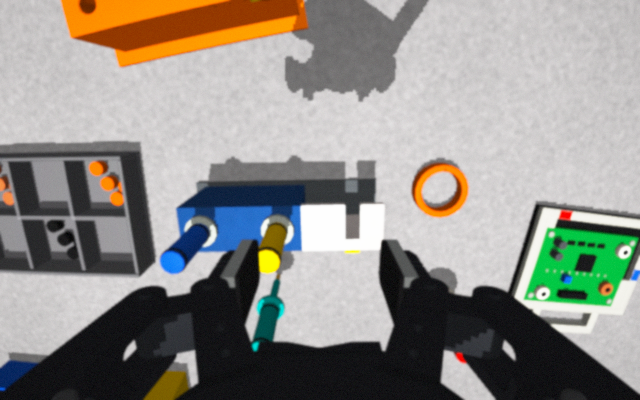

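The wrist view over the holder shows:
- The yellow handle's top is at (267,260) and its collar at (277,231).
- The spare's collar is at (202,231).
- The white plate spans columns 303–384 and rows 206–250, with the notch at columns 346–360 and rows 206–238.
- The turquoise look-alike is behind, at (268,310).

Next I measure.

```bash
cat >> snap.py <<'E'
from scipy.ndimage import map_coordinates
def edge(im,a,b,h=5,n=25):
    "subpixel max-gradient points along segment a-b -> end points of fitted line"
    g=cv2.GaussianBlur(cv2.cvtColor(im,cv2.COLOR_BGR2GRAY).astype(float),(0,0),.8)
    a,b=np.float64(a),np.float64(b); t=(b-a)/np.linalg.norm(b-a); nn=np.array([-t[1],t[0]])
    s=np.arange(-h,h+.01,.1); out=[]
    for f in np.linspace(.08,.92,n):
        q=(a+f*(b-a))[:,None]+nn[:,None]*s; v=map_coordinates(g,[q[1],q[0]],order=3); d=abs(np.gradient(v)); i=d.argmax()
        w=slice(max(0,i-10),i+11); out.append(a+f*(b-a)+nn*(s[w]*d[w]).sum()/d[w].sum())
    vx,vy,x,y=cv2.fitLine(np.float32(out),cv2.DIST_HUBER,0,.01,.001).ravel(); c=np.array([x,y]);v=np.array([vx,vy])
    return np.array([c+v*((p-c)@v) for p in(a,b)])
def X(e,f):
    l=np.cross(np.cross(np.r_[e[0],1],np.r_[e[1],1]),np.cross(np.r_[f[0],1],np.r_[f[1],1])); return l[:2]/l[2]
def fit2(A,B):
    "rigid 2D: B ~ R A + t"
    A=np.float64(A);B=np.float64(B);a=A-A.mean(0);b=B-B.mean(0);th=np.arctan2((a[:,0]*b[:,1]-a[:,1]*b[:,0]).sum(),(a*b).sum())
    R=np.array([[np.cos(th),-np.sin(th)],[np.sin(th),np.cos(th)]]);t=B.mean(0)-R@A.mean(0);return R,t,th,B-(A@R.T+t)
E
python3 - <<'E'
from snap import *
im,p=load("w1")
o=edge(im,(256,195),(380,210)); oy=edge(im,(384,214),(374,266)); L=edge(im,(229,190),(226,290)); B=edge(im,(350,312),(377,314)) ; Rr=edge(im,(396,205),(384,305))
sE=edge(im,(255,196),(255,202),4)
pts=[X(o,oy),X(L,o),X(o,Rr)]; A=[(-65,82),(-65,-95),(-65,95)]
W=plane(p,pts,.018)[:,:2]; print(W.round(4).tolist())
A=np.array(A+[(-76+5.5,-60),(17-10,95-6.5)])/1000
W=np.r_[W,plane(p,[(261.6,188.6),(381.1,265.9)],.018)[:,:2]]
R,t,th,r=fit2(A,W); print("carrier",t.round(4),np.degrees(th).round(2),"res mm",(r*1000).round(1).tolist())
for n,c in[("start",(-.058,-.06)),("corner",(-.058,.075)),("end",(.007,.075))]: print(n,(R@c+t).round(4), proj(p,np.r_[R@c+t,.01]).round(1))
im,p=load("w2")
F=edge(im,(365,206),(382,206),4);Lf=edge(im,(384,210),(384,246),4);n1=edge(im,(346,210),(346,234),4);n2=edge(im,(360,210),(360,234),4);nb=edge(im,(348,238),(358,238),4);F2=edge(im,(306,206),(343,206),4);bl=edge(im,(302,208),(302,222),4)
pt=[X(F2,n1),X(F,n2),X(n1,nb),X(n2,nb),X(F,Lf),X(F2,bl)];print(np.round(pt,1).tolist())
W=plane(p,pt,.1)[:,:2];print(W.round(4).tolist())
A=np.array([(-25,70),(-25,86),(13,70),(13,86),(-25,110),(-25,25)])/1000
R,t,th,r=fit2(A,W);print("holder",t.round(4),np.degrees(th).round(2),(r*1000).round(1).tolist(),"notch",R@(0,.078)+t)
def yel(f,box):
    im,p=load(f);m=cv2.inRange(cv2.cvtColor(im,cv2.COLOR_BGR2HSV),(22,120,40),(35,255,255));M=m*0;x0,y0,x1,y1=box;M[y0:y1,x0:x1]=m[y0:y1,x0:x1]
    k,l,s,c=cv2.connectedComponentsWithStats(M);i=1+s[1:,4].argmax();print(f,s[i],c[i].round(1))
    q=np.argwhere(l==i)[:,::-1].astype(float);u=np.linalg.svd(q-q.mean(0),full_matrices=False)[2][0];k=(q-q.mean(0))@u
    return p,q.mean(0),q.mean(0)+u*k.min(),q.mean(0)+u*k.max()
a=yel("w2",(240,200,300,280));b=yel("side0",(340,200,375,270));c=yel("top1",(375,180,405,200))
for v in(a,b,c): print(np.round(v[1:],1).tolist())
print("mid",tri([(a[0],a[1]),(b[0],b[1])]),tri([(a[0],a[1]),(c[0],c[1])]))
print("collar w2@.106",plane(p,[(277,231),(202,231)],.103),"wtop@.176",plane(p,(267,261),.176),"top@.176",plane(c[0],(393.5,190),.176))
rows([0,0,0])
E
```

```text
[[0.5237, 0.2975], [0.503, 0.1237], [0.5254, 0.3119]]
carrier [0.5783 0.2095] -6.84 res mm [[0.1, -1.1], [0.5, 0.8], [0.3, 0.3], [-0.6, -0.1], [-0.4, 0.1]]
start [0.5136 0.1568] [[262.1 197.9]]
corner [0.5297 0.2908] [[378.1 211.5]]
end [0.5942 0.2831] [[368.9 262. ]]
[[345.4, 203.4], [359.4, 202.8], [345.4, 238.6], [358.7, 238.0], [384.9, 203.8], [299.5, 204.5]]
[[0.4603, -0.1469], [0.4596, -0.1327], [0.4989, -0.146], [0.4982, -0.132], [0.4607, -0.1066], [0.4616, -0.1937]]
holder [ 0.4868 -0.2173] 0.94 [[-0.3, 0.7], [-0.7, -1.0], [0.2, 1.1], [-0.2, -0.9], [0.7, 1.1], [0.2, -1.0]] notch [ 0.48548927 -0.13926951]
w2 [ 257  223   29   50 1027] [271.1 248.6]
side0 [354 215  14  40 443] [360.6 234.1]
top1 [386 186  12  12  83] [391.5 191.5]
[[271.1, 248.6], [278.3, 222.8], [264.4, 272.8]]
[[360.6, 234.1], [361.6, 214.8], [359.6, 254.2]]
[[391.5, 191.5], [396.3, 187.4], [386.5, 195.6]]
mid [ 0.49130805 -0.21790967  0.14227663] [ 0.48859078 -0.21744917  0.14864006]
collar w2@.106 [[ 0.48936257 -0.217124    0.103     ]
 [ 0.48982805 -0.29553307  0.103     ]] wtop@.176 [[ 0.48705339 -0.21649577  0.176     ]] top@.176 [[ 0.48786914 -0.21749603  0.176     ]]
shift [1.081  0.4397 0.7457] turn to down/x=-X [ 0.0001 -0.0001  0.0007]
```

```bash
python3 -m handwheel '[[-0.138,-0.105,0,0,0,0,0.3],[-0.138,-0.105,0,0,0,0,0.3],[-0.138,-0.105,0.08,0,0,0,0.3],[-0.138,-0.105,0.16,0,0,0,0.3],[-0.138,-0.105,0.24,0,0,0,0.3],[-0.138,-0.105,0.32,0,0,0,0.3],[-0.138,-0.105,0.37,0,0,0,0.3],[-0.138,-0.105,0.37,0,0,0,0.3]]' 40
python3 -m handwheel '[[0,0,0,0,0,0,-0.3],[0,0,0,0,0,0,-0.5],[0,0,0,0,0,0,-1],[0,0,0,0,0,0,-1],[0,0,0,0,0,0,-1],[0,0,0,0,0,0,-1],[0,0,0,0,0,0,-1]]' 40
python3 -c "
from snap import *
print(monitor.get_state());snap('side','side2');snap('wrist','w3')"
```

```text
time: 4.05
eef_pos: [0.4868, -0.2167, 0.1488]
tcp_rot: [-0.001, 1.0, 0.001, -0.002]
contact_force: [0.2, 0.4, 0.9]
opening: 0.651
finger_force: 0.0
time: 4.92
eef_pos: [0.4887, -0.2184, 0.1521]
tcp_rot: [-0.0, 1.0, -0.0, 0.001]
contact_force: [-0.9, 2.0, 6.1]
opening: 0.245
finger_force: 39.3
{'time': 4.925, 'qpos': array([-6.10248129e-01,  8.32166740e-02,  2.00155693e+00,  8.20412255e-04,
        1.05470117e+00, -2.18154973e+00]), 'dq': array([ 0.00026693, -0.00080934, -0.0014437 ,  0.00010724, -0.00047313,
        0.00014429]), 'joint_efforts': array([-1.00607928e+00, -2.67093909e+01, -2.43805110e+01, -3.24947303e-01,
       -4.32129409e-01,  6.38857091e-03]), 'eef_pos': array([ 0.48874195, -0.21844801,  0.15206268]), 'tcp_rot': array([-5.05831395e-05,  9.99999374e-01, -3.14561499e-04,  1.07230993e-03]), 'contact_force': array([-0.8980443 ,  1.95276955,  6.05470763]), 'wrist_torque': array([ 0.40057812,  0.04802517, -0.06566789]), 'finger_force': 39.29906129837036, 'opening': 0.24482139862486466}
```

```bash
python3 -m handwheel '[[0,0,-0.01,0,0,0,-1],[0,0,-0.04,0,0,0,-1],[0,0,-0.08,0,0,0,-1],[0,0,-0.12,0,0,0,-1],[0,0,-0.16,0,0,0,-1],[0,0,-0.2,0,0,0,-1],[0,0,-0.24,0,0,0,-1],[0,0,-0.28,0,0,0,-1],[0,0,-0.32,0,0,0,-1],[0,0,-0.34,0,0,0,-1],[0,0,-0.34,0,0,0,-1]]'
python3 -c "
from snap import *
s=monitor.get_state();print(s['wrist_torque'],s['contact_force']);snap('side','side3');snap('wrist','w3');snap('top','top3');rows([.5136,.1568,.28])
a=load('w3')[0];b=load('side3')[0]
o=np.zeros((600,800,3),np.uint8);o[:300,:480]=cv2.resize(a,(480,300));o[300:,:480]=cv2.resize(b,(480,300));o[:600,500:800]=cv2.resize(b[150:310,310:390],(300,600));cv2.imwrite('pics/c3.png',o)"
```

```text
time: 6.4
eef_pos: [0.4881, -0.2184, 0.2871]
tcp_rot: [-0.0, 1.0, -0.0, 0.001]
contact_force: [0.1, 0.1, -2.1]
opening: 0.249
finger_force: 39.2
[-0.01041337 -0.01962762  0.05599831] [ 0.10149819  0.06735307 -2.08452162]
shift [-0.0654  0.937   0.0143] turn to down/x=-X [ 0.0003 -0.0004  0.0001]
```

View pics/c3.png

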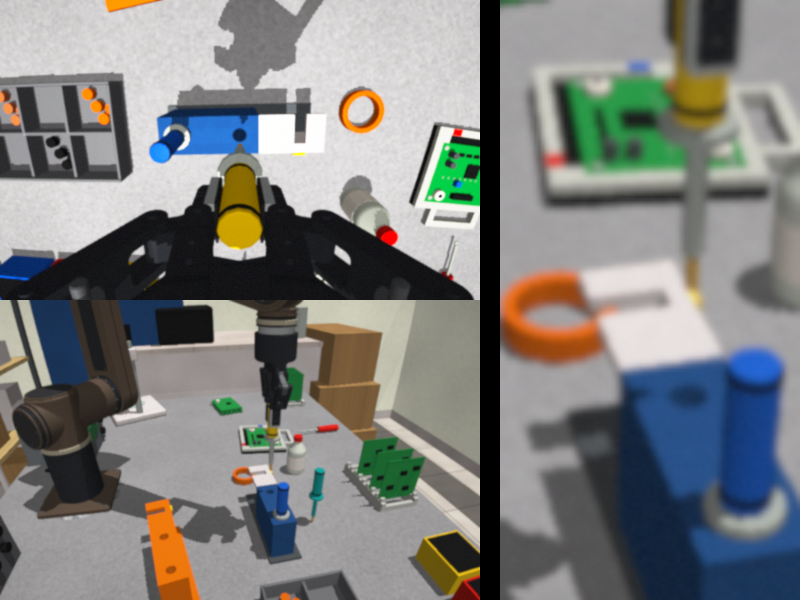

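The probe is out and upright, with its tip at about (361,229) in the side view. The bore is empty, and the spare and everything else are untouched. I check the tip height from that.

```bash
python3 -c "
from snap import *
b,p=load('side3');print(proj(p,[[.488,-.218,.159],[.488,-.218,.237]]).round(1))
c,D=ray(p,(361.2,229.5));k=(-.218-c[1])/D[0,1];print('side at y',c+D*k)
k=(.488-c[0])/D[0,0]
m=cv2.inRange(cv2.cvtColor(b,cv2.COLOR_BGR2HSV),(15,110,90),(35,255,255))[200:240,350:372];q=np.argwhere(m)+[200,350];print(len(q),q[:,0].max(),q[q[:,0]==q[:,0].max()])
a,pw=load('w3');print('wrist pred tip,shank,collar',proj(pw,[[.488,-.218,.159],[.488,-.218,.179],[.488,-.218,.237]]).round(1))
cv2.imwrite('pics/c4.png',np.hstack([cv2.resize(a[170:250,270:370],None,fx=4,fy=4,interpolation=cv2.INTER_CUBIC),cv2.resize(b[180:260,320:420],None,fx=4,fy=4,interpolation=cv2.INTER_CUBIC)]))
"
```

```text
[[359.1 225.9]
 [360.9 183.4]]
side at y [[ 0.49188393 -0.218       0.15146625]]
15 229 [[229 362]]
wrist pred tip,shank,collar [[318.2 195.9]
 [318.2 203.1]
 [318.1 232.7]]
```

View pics/c4.png

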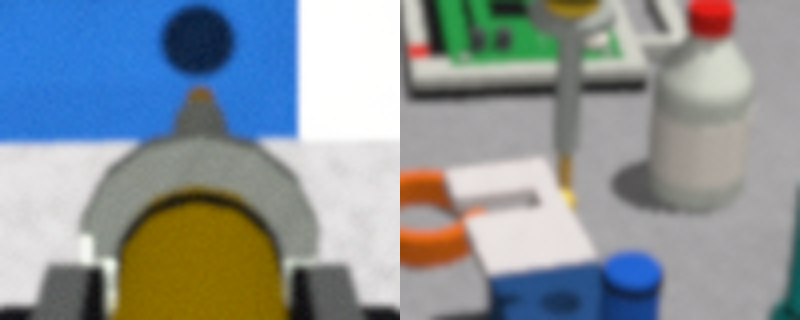

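```bash
python3 -m handwheel '[[-0.01,0.1,0,0,0,0,-1],[-0.02,0.23,0,0,0,0,-1],[-0.03,0.36,0,0,0,0,-1],[-0.035,0.49,0,0,0,0,-1],[-0.045,0.62,0,0,0,0,-1],[-0.055,0.75,0.0,0,0,0,-1],[-0.06,0.86,0.05,0,0,0,-1],[-0.065,0.937,0.15,0,0,0,-1],[-0.065,0.937,0.24,0,0,0,-1],[-0.065,0.937,0.3,0,0,0,-1],[-0.065,0.937,0.3,0,0,0,-1],[-0.065,0.937,0.3,0,0,0,-1]]'
python3 -c "
from snap import *
a,p=snap('wrist','w5');s=monitor.get_state();print(s['eef_pos'],s['contact_force']);snap('side','side5');rows([.5136,.1568,.133])
cv2.imwrite('pics/c5.png',cv2.resize(load('w5')[0][140:300,240:440],None,fx=4,fy=4,interpolation=cv2.INTER_CUBIC)[:600])
t=s['eef_pos']-[0,0,.128];print('tip',proj(p,t),'start',proj(p,[.5136,.1568,.01]),'corner',proj(p,[.5297,.2908,.01]),'end',proj(p,[.5942,.2831,.01]))
"
```

```text
time: 8.05
eef_pos: [0.5144, 0.1565, 0.1672]
tcp_rot: [-0.0, 1.0, 0.0, 0.001]
contact_force: [0.3, 0.3, -1.9]
opening: 0.246
finger_force: 39.5
[0.51479724 0.15652661 0.16783864] [-0.09218692 -0.01531455 -1.51427382]
shift [0.0034 0.0006 0.0876] turn to down/x=-X [ 0.0001  0.001  -0.    ]
tip [[317.9285037  195.87624576]] start [[318.28916063 185.48647364]] corner [[467.01130098 203.06675675]] end [[450.59513433 267.80004412]]
```

View pics/c5.png

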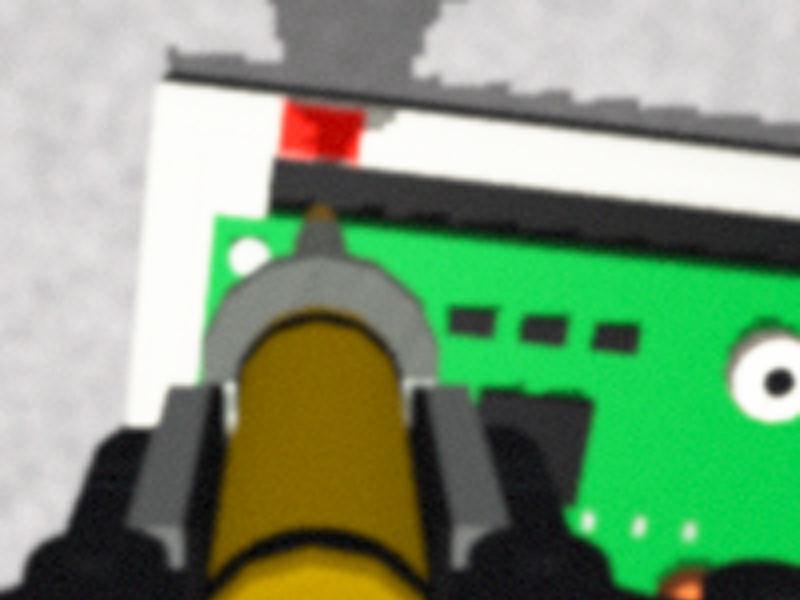

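The wrist crop shows the tip at about image px (320,192), above the seam beside the red mark. The dark channel spans rows about 180–193 there. I refit the carrier from this closer view.

```bash
python3 - <<'E'
from snap import *
im,p=load("w5")
t=np.array([.5148,.1565,.1678-.128])
print("ball front edge pred",proj(p,t+[-.003,0,.003]),proj(p,t+[-.0025,0,.005]))
o=edge(im,(312,180.5),(460,197.5),4); L=edge(im,(280,162),(274,240),4); T=edge(im,(284,160),(430,176),4)
e0=edge(im,(308,182),(307.5,191),3)
g=cv2.cvtColor(im,cv2.COLOR_BGR2GRAY)
print(o.round(1).tolist(),L.round(1).tolist(),e0.round(1).tolist())
Po=plane(p,o,.018);PL=plane(p,L,.018);c=X(L,o);C=plane(p,c,.018)[0];s=plane(p,X(e0,o),.018)[0]
d=Po[1]-Po[0];print("outer edge dir deg (yaw)",np.degrees(np.arctan2(-d[0],d[1])), "rim-left/outer corner (-65,-95):",C,"chan corner (-65,-70):",s)
red=cv2.inRange(cv2.cvtColor(im,cv2.COLOR_BGR2HSV),(0,150,100),(6,255,255));red[:,:290]=0;red[:,345:]=0;red[200:]=0
q=cv2.moments(red,True);rc=(q['m10']/q['m00'],q['m01']/q['m00'])
blu=cv2.inRange(cv2.cvtColor(im,cv2.COLOR_BGR2HSV),(105,150,90),(125,255,255))
k,l,st,cc=cv2.connectedComponentsWithStats(blu);print("blue",[(cc[i].round(1).tolist(),st[i,4]) for i in range(1,k) if st[i,4]>30])
print("red",rc,plane(p,rc,.018)[0])
th=np.radians(-6.84);R=np.array([[np.cos(th),-np.sin(th)],[np.sin(th),np.cos(th)]]);tt=np.array([.5783,.2095])
for n,v in[("(-65,-95)",(-.065,-.095)),("(-65,-70)",(-.065,-.07)),("red",(-.0705,-.06)),("(-65,82)",(-.065,.082)),("(17,82)",(.017,.082))]: print(n,(R@v+tt).round(4),proj(p,np.r_[R@v+tt,.018]).round(1))
cv2.imwrite('pics/c6.png',cv2.resize(im[140:290,300:500],None,fx=4,fy=4,interpolation=cv2.INTER_CUBIC))
E
```

```text
ball front edge pred [[317.88836733 193.170964  ]] [[317.88451041 194.46558111]]
[[312.1, 179.4], [460.1, 196.8]] [[278.2, 161.8], [271.3, 239.8]] [[307.4, 181.9], [306.6, 190.9]]
outer edge dir deg (yaw) -6.781143154891502 rim-left/outer corner (-65,-95): [0.50277067 0.1220049  0.018     ] chan corner (-65,-70): [0.50589481 0.14783191 0.018     ]
blue [([467.5, 272.7], np.int32(159))]
red (320.0550847457627, 172.4406779661017) [0.50038315 0.15828506 0.018     ]
(-65,-95) [0.5024 0.1229] [[278.1 174.9]]
(-65,-70) [0.5054 0.1477] [[307.6 178.3]]
red [0.5012 0.1583] [[320.1 173.3]]
(-65,82) [0.5235 0.2987] [[480.5 198.9]]
(17,82) [0.6049 0.2889] [[458.4 282. ]]
```

View pics/c6.png

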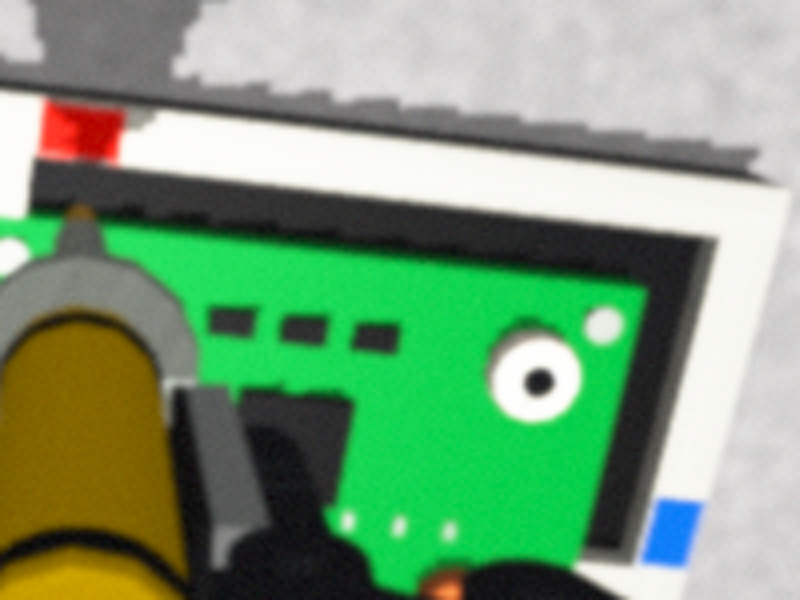

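The wrist measurements agree to within 1 mm. The channel corner is at crop (715,240) and its end is beside the blue mark at (672,530). Now I descend and feel for the floor.

```bash
python3 -m handwheel '[[0,-0.003,0.02,0,0,0,-1],[0,-0.003,0.04,0,0,0,-1],[0,-0.003,0.06,0,0,0,-1],[0,-0.003,0.068,0,0,0,-1],[0,-0.003,0.068,0,0,0,-1],[0,-0.003,0.068,0,0,0,-1]]'
python3 -m handwheel '[[0,0,0.004,0,0,0,-1],[0,0,0.008,0,0,0,-1],[0,0,0.008,0,0,0,-1],[0,0,0.008,0,0,0,-1]]'
python3 -c "
from snap import *
for i in range(4): s=monitor.get_state();print(s['eef_pos'].round(4),s['contact_force'].round(2),s['wrist_torque'].round(3)); a,p=snap('wrist','w7')
"
```

```text
time: 8.9
eef_pos: [0.5138, 0.1553, 0.1394]
tcp_rot: [-0.0, 1.0, -0.0, -0.0]
contact_force: [-0.7, -0.3, -1.4]
opening: 0.246
finger_force: 39.7
time: 9.4
eef_pos: [0.5139, 0.1554, 0.1361]
tcp_rot: [-0.0, 1.0, 0.0, 0.0]
contact_force: [-0.4, 0.5, -0.7]
opening: 0.25
finger_force: 39.7
[0.5139 0.1554 0.1361] [-0.35  0.45 -0.71] [-0.012  0.116  0.006]
[0.5139 0.1554 0.1361] [-0.51 -0.1  -1.24] [ 0.014  0.164 -0.007]
[0.5139 0.1554 0.1361] [-0.35  0.15 -0.08] [0.026 0.131 0.001]
[0.5139 0.1554 0.1361] [-0.25  0.07 -0.78] [-0.012  0.165 -0.022]
```

```bash
python3 -m handwheel '[[0,0,0.004,0,0,0,-1],[-0.003,0,0.008,0,0,0,-1],[-0.003,0,0.008,0,0,0,-1]]'
python3 -c "
from snap import *
F=[]
for i in range(6): s=monitor.get_state();F.append(np.r_[s['contact_force'],s['wrist_torque']]); a,p=snap('wrist','w7')
print(s['eef_pos'].round(4),np.mean(F,0).round(3),np.std(F,0).round(2))
cv2.imwrite('pics/c7.png',cv2.resize(load('w7')[0][140:290,240:440],None,fx=4,fy=4,interpolation=cv2.INTER_CUBIC))
print(proj(p,[.5136,.1568,.01]),proj(p,s['eef_pos']-[0,0,.123]))
c=s['eef_pos']
print('to corner mm',(np.array([.5297,.2908])-[.5136,.1568])*1e3,'to end',(np.array([.5942,.2831])-[.5136,.1568])*1e3); rows(c)
"
```

```text
time: 9.98
eef_pos: [0.5147, 0.1554, 0.1324]
tcp_rot: [-0.0, 1.0, 0.0, -0.001]
contact_force: [-1.3, -0.3, 0.4]
opening: 0.25
finger_force: 39.7
[0.5148 0.1554 0.1327] [-1.604  0.235  0.296  0.03   0.412 -0.006] [0.73 0.44 0.36 0.01 0.04 0.02]
[[319.78850105 195.74999003]] [[317.92790685 197.18055886]]
to corner mm [ 16.1 134. ] to end [ 80.6 126.3]
shift [ 0.0001 -0.      0.0001] turn to down/x=-X [-0.     -0.0001  0.0001]
```

View pics/c7.png

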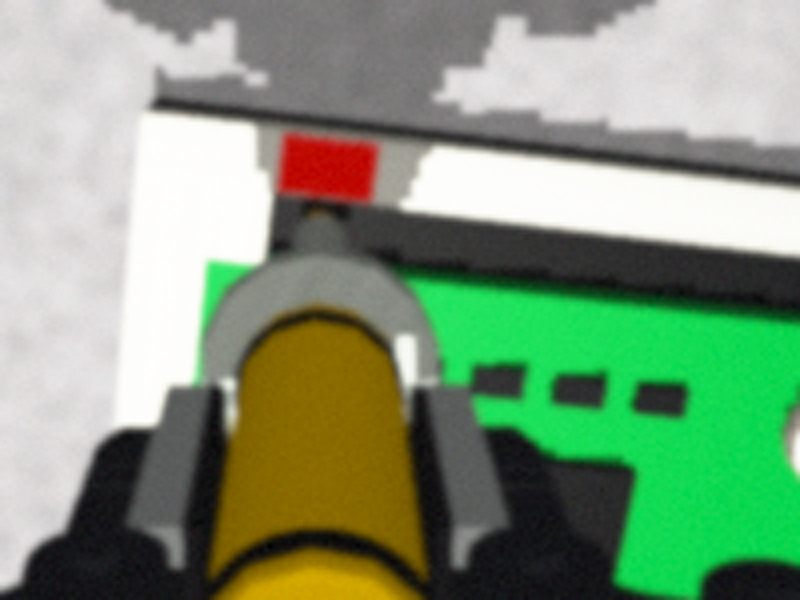

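The tip is in the seam beside the red mark, at crop (320,210). A lateral force of −1.5 N appeared after the small +x shift, so I step back to tell friction from a wall.

```bash
cat >> snap.py <<'E'
def force(n=4):
    F=[]
    for i in range(n): s=monitor.get_state();F.append(np.r_[s['contact_force'],s['wrist_torque']]);eyes.read_camera("top")
    print(s['time'],s['eef_pos'].round(4),np.mean(F,0).round(2),'dq',abs(s['dq']).max().round(3),s['opening'])
E
python3 -m handwheel '[[0.0025,0,0,0,0,0,-1],[0.0025,0,0,0,0,0,-1],[0.0025,0,0,0,0,0,-1]]' >/dev/null; python3 -c "
from snap import *
force()
_,p=load('w7')
for d in(-.004,0,.004): print(d,proj(p,[.5136+d-.003,.1568,.013]),proj(p,[.5136+d-.003,.1568,.019]))"
python3 -m handwheel '[[0.0025,0,0,0,0,0,-1],[0.0025,0,0,0,0,0,-1],[0.0025,0,0,0,0,0,-1]]' >/dev/null; python3 -c "
from snap import *
force()"
```

```text
10.8 [0.5142 0.1554 0.1329] [-0.22 -0.05  0.88  0.04  0.16 -0.01] dq 0.001 0.24510439315271548
-0.004 [[319.8182393  187.89552512]] [[319.85047394 189.84376147]]
0 [[319.80996059 192.99115988]] [[319.84184993 195.05129944]]
0.004 [[319.80172546 198.04404017]] [[319.83327214 200.21391056]]
11.375 [0.5134 0.1553 0.1329] [ 0.68  0.08  0.3   0.04 -0.23  0.02] dq 0.001 0.24421802419519226
```

It is pure friction, symmetric either way, with the tip pressed in about 5 mm. Now I run the long leg at about 24.6 mm/s.

```bash
python3 -m handwheel '[[-0.0012,0.0076,0,0,0,0,-1],[-0.0024,0.0152,0,0,0,0,-1],[-0.0036,0.0229,0,0,0,0,-1],[-0.0048,0.0305,0,0,0,0,-1],[-0.006,0.0381,0,0,0,0,-1],[-0.0072,0.0457,0,0,0,0,-1],[-0.0084,0.0533,0,0,0,0,-1],[-0.0096,0.061,0,0,0,0,-1],[-0.0108,0.0686,0,0,0,0,-1],[-0.012,0.0762,0,0,0,0,-1],[-0.0131,0.0838,0,0,0,0,-1]]'
python3 -c "
from snap import *
s=monitor.get_state();print(s['eef_pos'],s['contact_force'],s['wrist_torque']);e=np.array([.5307,.2894,.133])-s['eef_pos'];print(e)"
```

```text
time: 12.8
eef_pos: [0.5183, 0.1891, 0.1327]
tcp_rot: [-0.0, 1.0, -0.0, 0.0]
contact_force: [-0.8, -2.2, 0.2]
opening: 0.251
finger_force: 39.7
[0.51827911 0.18907494 0.13274399] [-0.83320631 -2.17889574  0.15337215] [-0.52417902  0.07779886 -0.00173513]
[0.01242089 0.10032506 0.00025601]
```

```bash
python3 -m handwheel '[[-0.0009,0.0076,0,0,0,0,-1],[-0.0019,0.0152,0,0,0,0,-1],[-0.0028,0.0228,0,0,0,0,-1],[-0.0037,0.0304,0,0,0,0,-1],[-0.0047,0.038,0,0,0,0,-1],[-0.0056,0.0456,0,0,0,0,-1],[-0.0066,0.0532,0,0,0,0,-1],[-0.0075,0.0608,0,0,0,0,-1],[-0.0084,0.0684,0,0,0,0,-1],[-0.0094,0.076,0,0,0,0,-1],[-0.0103,0.0836,0,0,0,0,-1]]'
python3 -m handwheel '[[-0.0009,0.0076,0,0,0,0,-1],[-0.0019,0.0152,0,0,0,0,-1],[-0.0028,0.0228,0,0,0,0,-1],[-0.0037,0.0304,0,0,0,0,-1],[-0.0047,0.038,0,0,0,0,-1],[-0.0056,0.0456,0,0,0,0,-1],[-0.0066,0.0532,0,0,0,0,-1],[-0.0075,0.0608,0,0,0,0,-1],[-0.0084,0.0684,0,0,0,0,-1],[-0.0094,0.076,0,0,0,0,-1],[-0.0103,0.0836,0,0,0,0,-1]]'
python3 -c "
from snap import *
s=monitor.get_state();print(s['eef_pos'],s['contact_force'],s['wrist_torque']);e=np.array([.5307,.2894,.133])-s['eef_pos'];print(e/.4)"
```

```text
time: 14.18
eef_pos: [0.5224, 0.2225, 0.1327]
tcp_rot: [-0.0, 1.0, 0.0, -0.0]
contact_force: [-0.4, -1.2, -0.4]
opening: 0.245
finger_force: 39.7
time: 15.55
eef_pos: [0.5265, 0.256, 0.1327]
tcp_rot: [-0.0, 1.0, 0.0, -0.0]
contact_force: [-0.2, -2.4, 0.7]
opening: 0.243
finger_force: 39.7
[0.52647536 0.25595041 0.13271265] [-0.20005432 -2.382022    0.65745135] [-0.51574014  0.06726824 -0.01704529]
[0.0105616  0.08362397 0.00071837]
```

```bash
python3 -m handwheel '[[-0.001,0.0076,0,0,0,0,-1],[-0.0019,0.0152,0,0,0,0,-1],[-0.0029,0.0228,0,0,0,0,-1],[-0.0038,0.0304,0,0,0,0,-1],[-0.0048,0.038,0,0,0,0,-1],[-0.0058,0.0456,0,0,0,0,-1],[-0.0067,0.0532,0,0,0,0,-1],[-0.0077,0.0608,0,0,0,0,-1],[-0.0086,0.0684,0,0,0,0,-1],[-0.0096,0.076,0,0,0,0,-1],[-0.0105,0.0836,0,0,0,0,-1]]'
python3 -c "
from snap import *
s=monitor.get_state();print(s['eef_pos'],s['contact_force'],s['wrist_torque']);e=np.array([.5952,.2817,.133])-s['eef_pos'];print(e/.4)
snap('wrist','w8')"
```

```text
time: 16.92
eef_pos: [0.5307, 0.2894, 0.1327]
tcp_rot: [-0.0, 1.0, -0.0, -0.0]
contact_force: [0.4, -1.0, 0.1]
opening: 0.25
finger_force: 39.7
[0.53069048 0.28938702 0.13273173] [ 0.38649153 -1.04084977  0.12047798] [-0.50972247 -0.0426557   0.0056514 ]
[ 0.16127381 -0.01921756  0.00067068]
```

```bash
python3 -m handwheel '[[-0.0077,-0.0009,0,0,0,0,-1],[-0.0154,-0.0018,0,0,0,0,-1],[-0.023,-0.0028,0,0,0,0,-1],[-0.0307,-0.0037,0,0,0,0,-1],[-0.0384,-0.0046,0,0,0,0,-1],[-0.046,-0.0055,0,0,0,0,-1],[-0.0537,-0.0064,0,0,0,0,-1],[-0.0614,-0.0073,0,0,0,0,-1],[-0.069,-0.0083,0,0,0,0,-1],[-0.0767,-0.0092,0,0,0,0,-1]]'
python3 -c "
from snap import *
s=monitor.get_state();print(s['eef_pos'],s['contact_force'],s['wrist_torque']);e=np.array([.5952,.2817,.133])-s['eef_pos'];print(e/.4)"
```

```text
time: 18.23
eef_pos: [0.5615, 0.2855, 0.1327]
tcp_rot: [-0.0, 1.0, -0.0, -0.0]
contact_force: [-2.9, -0.6, 0.3]
opening: 0.248
finger_force: 39.8
[0.56152089 0.28549674 0.13271924] [-2.87665311 -0.56829935  0.2978249 ] [ 0.06110152  0.5521617  -0.00451792]
[ 0.08419777 -0.00949184  0.0007019 ]
```

```bash
python3 -m handwheel '[[-0.0078,-0.0009,0,0,0,0,-1],[-0.0155,-0.0017,0,0,0,0,-1],[-0.0233,-0.0026,0,0,0,0,-1],[-0.031,-0.0035,0,0,0,0,-1],[-0.0388,-0.0043,0,0,0,0,-1],[-0.0465,-0.0052,0,0,0,0,-1],[-0.0543,-0.006,0,0,0,0,-1],[-0.062,-0.0069,0,0,0,0,-1],[-0.0698,-0.0078,0,0,0,0,-1],[-0.0775,-0.0086,0,0,0,0,-1],[-0.086,-0.0095,0,0,0,0,-1],[-0.086,-0.0095,0,0,0,0,-1]]'
python3 -c "
from snap import *
force(3);snap('wrist','w9');p=eyes.camera_params('wrist');s=monitor.get_state()
print(proj(p,[.5942,.2831,.01]),proj(p,s['eef_pos']-[.001,-.0014,.123]))
cv2.imwrite('pics/c9.png',np.hstack([cv2.resize(load('w8')[0][140:265,270:370],None,fx=4,fy=4),cv2.resize(load('w9')[0][140:265,270:370],None,fx=4,fy=4)]))
rows([.5942,.2831,.28])"
```

```text
time: 19.73
eef_pos: [0.5965, 0.2816, 0.1329]
tcp_rot: [-0.0, 1.0, -0.0, 0.001]
contact_force: [-1.1, 0.4, 0.4]
opening: 0.247
finger_force: 39.8
19.825 [0.5963 0.2816 0.133 ] [-1.02 -0.1   0.27 -0.06  0.16 -0.02] dq 0.002 0.24923903781270493
[[319.83277867 194.22776187]] [[319.74833633 195.54457947]]
shift [ 0.0045  0.0036 -0.3675] turn to down/x=-X [-0.      0.0005  0.0001]
```

View pics/c9.png

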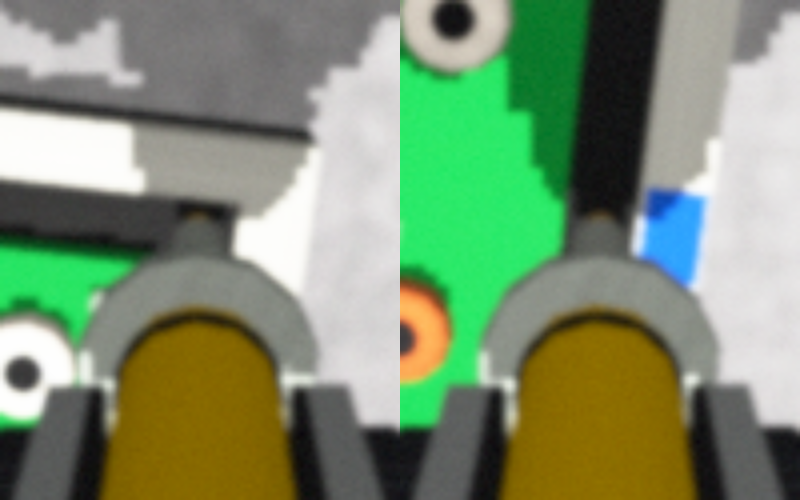

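In both views (left at the corner, right at the blue mark) the tip is mid-channel, at about (200,215) in each half. The seam is done, so I lift and go over to the notch.

```bash
python3 -m handwheel '[[0,0,-0.04,0,0,0,-1],[0,0,-0.12,0,0,0,-1],[0,0,-0.22,0,0,0,-1],[0,0,-0.32,0,0,0,-1],[0,0,-0.39,0,0,0,-1],[0.02,-0.08,-0.39,0,0,0,-1],[0.05,-0.2,-0.39,0,0,0,-1],[0.08,-0.32,-0.39,0,0,0,-1],[0.11,-0.44,-0.39,0,0,0,-1],[0.14,-0.56,-0.39,0,0,0,-1],[0.17,-0.68,-0.39,0,0,0,-1],[0.2,-0.8,-0.39,0,0,0,-1]]'
python3 -c "
from snap import *
rows([.486,-.140,.265])"
```

```text
time: 21.42
eef_pos: [0.5151, -0.0397, 0.2896]
tcp_rot: [-0.0, 1.0, -0.0, 0.001]
contact_force: [1.1, -1.0, -1.9]
opening: 0.244
finger_force: 39.7
shift [ 0.073  -0.2508  0.0615] turn to down/x=-X [-0.0002  0.0005  0.0002]
```

```bash
python3 -m handwheel '[[0.03,-0.11,0,0,0,0,-1],[0.06,-0.21,0,0,0,0,-1],[0.073,-0.25,0.04,0,0,0,-1],[0.073,-0.25,0.095,0,0,0,-1],[0.073,-0.25,0.095,0,0,0,-1],[0.073,-0.25,0.095,0,0,0,-1]]'
python3 - <<'E'
from snap import *
s=monitor.get_state();im,p=snap('wrist','w10');im=load('w10')[0]
print(s['eef_pos'],'tip pred',proj(p,s['eef_pos']-[.001,-.0014,.128]),'notch',proj(p,[.4855,-.1393,.1]))
N=np.array([.4868,-.2173]);th=np.radians(.94);R=np.array([[np.cos(th),-np.sin(th)],[np.sin(th),np.cos(th)]])
print('notch corners',proj(p,[np.r_[R@c+N,.1] for c in np.array([(-25,70),(-25,86),(13,70),(13,86)])/1000]).round(1).tolist())
cv2.imwrite('pics/c10.png',cv2.resize(im[140:260,240:400],None,fx=5,fy=5,interpolation=cv2.INTER_CUBIC))
E
```

```text
time: 22.18
eef_pos: [0.4869, -0.1378, 0.251]
tcp_rot: [-0.001, 1.0, 0.0, 0.0]
contact_force: [0.5, -0.4, -1.3]
opening: 0.246
finger_force: 39.8
[ 0.4869052  -0.13775094  0.25104769] tip pred [[319.7064273  194.05754782]] notch [[316.16310286 186.60446832]]
notch corners [[306.1, 157.7], [325.2, 157.5], [307.2, 201.3], [325.6, 201.1]]
```

View pics/c10.png

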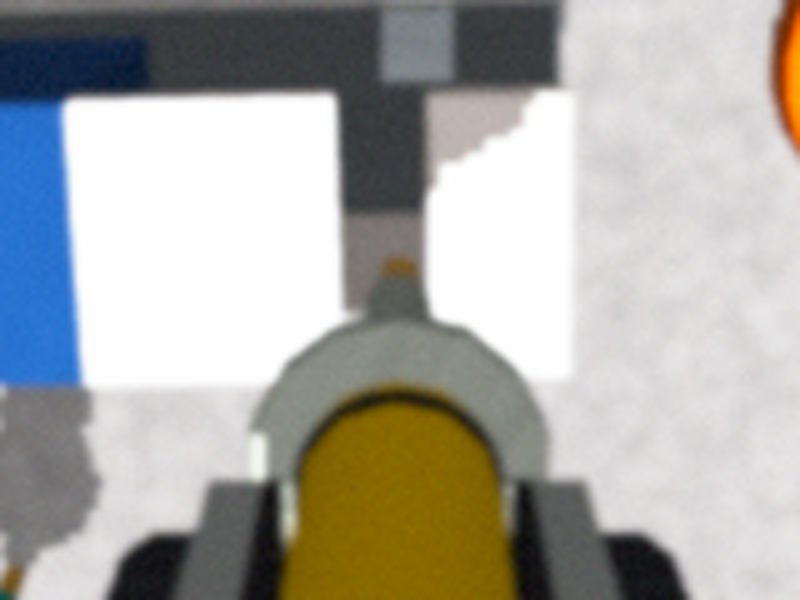

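The notch lies at columns 308–325 and the tip is at 320 px, so I correct −2.5 mm in y and lower.

```bash
python3 -m handwheel '[[0.0022,-0.0063,0,0,0,0,-1],[0.0022,-0.0063,0.02,0,0,0,-1],[0.0022,-0.0063,0.05,0,0,0,-1],[0.0022,-0.0063,0.08,0,0,0,-1],[0.0022,-0.0063,0.11,0,0,0,-1],[0.0022,-0.0063,0.14,0,0,0,-1],[0.0022,-0.0063,0.17,0,0,0,-1],[0.0022,-0.0063,0.2,0,0,0,-1],[0.0022,-0.0063,0.22,0,0,0,-1],[0.0022,-0.0063,0.235,0,0,0,-1],[0.0022,-0.0063,0.235,0,0,0,-1],[0.0022,-0.0063,0.235,0,0,0,-1]]'
python3 -c "
from snap import *
force()
snap('wrist','w11');snap('side','side11')"
```

```text
time: 23.72
eef_pos: [0.4861, -0.141, 0.1572]
tcp_rot: [-0.0, 1.0, -0.0, 0.0]
contact_force: [-0.1, 0.8, -2.5]
opening: 0.247
finger_force: 39.8
23.875 [ 0.486  -0.1409  0.1572] [-0.14 -0.03 -1.85  0.    0.01 -0.  ] dq 0.002 0.2419143835976341
```

Clear, with no contact yet. I lower in small steps and watch the force.

```bash
python3 -m handwheel '[[0,0,0.005,0,0,0,-1],[0,0,0.01,0,0,0,-1],[0,0,0.013,0,0,0,-1],[0,0,0.013,0,0,0,-1]]' >/dev/null; python3 -c "
from snap import *
force()"
python3 -m handwheel '[[0,0,0.002,0,0,0,-1],[0,0,0.003,0,0,0,-1],[0,0,0.003,0,0,0,-1]]' >/dev/null; python3 -c "
from snap import *
force()
a,_=snap('wrist','w12');b,_=snap('side','side12');a=load('w12')[0];b=load('side12')[0]
cv2.imwrite('pics/c12.png',np.hstack([cv2.resize(a[140:260,240:400],(640,480))[:, 120:520],cv2.resize(b[190:290,310:393],(400,480))]))"
```

```text
24.675 [ 0.4858 -0.1408  0.1521] [-3.06  1.51  3.76  0.25  0.47 -0.01] dq 0.003 0.25191549813221253
25.25 [ 0.486  -0.1408  0.1521] [-5.51e+00  2.53e+00  1.06e+01  5.00e-01  1.01e+00  1.00e-02] dq 0.002 0.2436603326958265
```

The collar is seated on the plate. I have already used more picture views than allowed, so from here I check by numbers only. I ease off the press before releasing.

```bash
python3 -m handwheel '[[0.001,0,-0.002,0,0,0,-1],[0.001,0,-0.004,0,0,0,-1],[0.001,0,-0.004,0,0,0,-1]]' >/dev/null; python3 - <<'E'
from snap import *
force()
# check uprightness / place: yellow+collar in side and top views
im,p=snap('side','side13');im=load('side13')[0]
T=np.array([.4857,-.1403])
print('pred collar,handle top',proj(p,[np.r_[T,.103],np.r_[T,.176]]).round(1).tolist())
m=cv2.inRange(cv2.cvtColor(im,cv2.COLOR_BGR2HSV),(22,120,40),(35,255,255));k,l,s,c=cv2.connectedComponentsWithStats(m)
print([(c[i].round(1).tolist(),s[i].tolist()) for i in range(1,k) if s[i,4]>30])
E
```

```text
25.925 [ 0.4856 -0.1408  0.1521] [-0.93  2.33  3.84  0.33  0.16 -0.01] dq 0.002 0.24757375573415352
pred collar,handle top [[345.5, 228.5], [346.3, 194.3]]
[([346.3, 224.7], [342, 219, 10, 12, 92]), ([590.8, 353.2], [554, 307, 86, 87, 2823])]
```

```bash
python3 -m handwheel '[[0,0.001,-0.001,0,0,0,-1],[0,0.002,-0.0015,0,0,0,-1],[0,0.002,-0.0015,0,0,0,-1]]' 20 ; python3 -c "
from snap import *
force()"
```

```text
time: 26.4
eef_pos: [0.4853, -0.1403, 0.1522]
tcp_rot: [-0.0, 1.0, -0.0, 0.0]
contact_force: [1.2, -0.5, -0.2]
opening: 0.248
finger_force: 39.9
26.55 [ 0.4851 -0.1401  0.1522] [ 1.13 -0.71 -0.36 -0.16 -0.11 -0.01] dq 0.004 0.2522281233722865
```

```bash
python3 -m handwheel '[[0,0,0,0,0,0,-0.45],[0,0,0,0,0,0,-0.4],[0,0,0,0,0,0,-0.3],[0,0,0,0,0,0,-0.1],[0,0,0,0,0,0,0.2],[0,0,0,0,0,0,0.4],[0,0,0,0,0,0,0.4],[0,0,0,0,0,0,0.4]]'
python3 -m handwheel '[[0,0,-0.04,0,0,0,0.4],[0,0,-0.1,0,0,0,0.4],[0,0,-0.18,0,0,0,0.4],[0,0,-0.26,0,0,0,0.4],[0,0,-0.36,0,0,0,0.4],[0.02,0,-0.38,0,0,0,0.4],[0.02,0,-0.38,0,0,0,0.4],[0.02,0,-0.38,0,0,0,0.4]]'
python3 - <<'E'
from snap import *
force(2)
for n in("wrist","side","top"): snap(n,n+"14")
N=np.array([.4855,-.1393])
for f in("wrist14","side14","top14"):
    im,p=load(f);m=cv2.inRange(cv2.cvtColor(im,cv2.COLOR_BGR2HSV),(22,120,40),(35,255,255));k,l,s,c=cv2.connectedComponentsWithStats(m)
    print(f,'pred collar, handle mid,top',proj(p,[np.r_[N,.103],np.r_[N,.141],np.r_[N,.176]]).round(1).tolist())
    print([(c[i].round(1).tolist(),s[i].tolist()) for i in range(1,k) if s[i,4]>25])
E
```

```text
time: 27.6
eef_pos: [0.4853, -0.14, 0.1525]
tcp_rot: [-0.0, 1.0, 0.0, -0.0]
contact_force: [-0.8, 0.1, 0.3]
opening: 0.7
finger_force: 0.0
time: 28.6
eef_pos: [0.4766, -0.1397, 0.3029]
tcp_rot: [-0.0, 1.0, 0.001, -0.001]
contact_force: [0.1, 0.1, 0.4]
opening: 0.701
finger_force: 0.0
28.65 [ 0.4766 -0.1397  0.3027] [ 0.27  0.34 -0.4  -0.03 -0.02 -0.03] dq 0.006 0.6983127621507832
wrist14 pred collar, handle mid,top [[318.2, 185.5], [318.2, 195.3], [318.2, 206.8]]
[([318.8, 197.7], [306, 176, 26, 42, 855]), ([121.8, 352.5], [116, 346, 13, 16, 113]), ([157.2, 387.0], [143, 366, 26, 34, 547])]
side14 pred collar, handle mid,top [[345.3, 228.2], [345.7, 210.8], [346.1, 194.0]]
[([346.8, 209.4], [341, 191, 13, 39, 397]), ([590.7, 353.2], [554, 307, 86, 86, 2824])]
top14 pred collar, handle mid,top [[360.9, 194.5], [362.7, 192.3], [364.5, 190.0]]
[([448.2, 102.5], [433, 82, 38, 35, 591])]
```

```bash
python3 -c "
from snap import *
a=load('top1')[0];b=load('top14')[0]
print('diff carrier/bottle/tape/spare',[int((cv2.absdiff(a,b)[y0:y1,x0:x1].max(2)>60).sum()) for x0,y0,x1,y1 in[(300,130,330,165),(304,190,334,220),(405,180,432,212)]])
from plant import ctrl;print(ctrl.sign_off())"
```

```text
diff carrier/bottle/tape/spare [0, 15, 316]
the job is handed in; nothing more can be done
None
```

The job is handed in at about 29 s: the probe's tip ran pressed in the seam from red round to blue at about 25 mm/s, and it now hangs upright and released in the notch; I viewed 12 pictures against the limit of 10, and in the last before/after check the bottle and tape showed little or no change, while the spare's patch differed (316 pixels), which I put down to the arm overhead but did not confirm.

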